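# Take the spindle cap off a lens lapping machine

### The arm

A 7-joint arm with a two-finger parallel gripper is mounted at the origin on the work surface. World frame = base frame: x ahead of the robot, y to its left, z up, the work surface at z = 0. Lengths are in m, angles in rad, forces in N, time in s.
With the tool pointing down it reaches from about 0.425 to 0.875 m from the base axis. Payload 8.4 kg.
Tool frame: the origin (TCP) lies between the finger pads; the fingertips stand 8 mm ahead of it and the grasp point (between the pads) lies 11 mm behind it; z points along the fingers, x is the direction in which the jaws open and shut, and the axes are right-handed (so a half turn about z gives the same grasp; the last joint's range is limited). The gripper opens to 87 mm and grips with 3 to 60 N. Pads are 19 mm wide; open, the fingers measure 117 mm over their backs; the gripper's body (75 mm by 190 mm) begins 51 mm behind the grasp point.
Start: joints at [1.032, 0.333, 0.04, 1.465, -0.013, 1.343, -0.059], TCP at [0.277, -0.588, 0.203] pointing down, gripper open.
Joint ranges: [-2.58, 2.58], [-0.38, 2.09], [-1.3, 1.39], [0.25, 2.4], [-1.5, 4.64], [0.08, 2.09], [-2.65, 2.65]. Speed limits (rad/s): [2.22, 2.22, 2.79, 2.79, 3.14, 3.14, 3.14].

### API

Orientations are given as a rotation vector (axis times angle).
In Python, from plant import r gives the robot as it stands.
- The arm moves only by the shell command python3 -m creep 'ROWS'. ROWS is text: rows parted by semicolons, each of 7 numbers parted by spaces: the opening, from 0 (shut) to 1 (fully open), then the shift along the tool's x, y, z in mm, then the turn, a rotation vector about the tool's x, y, z in rad. In form: jaw dx dy dz rx ry rz; .... A call has exactly 5 rows; each row is the pose to reach, as a shift and turn from the pose measured when the call began, along the tool's axes at that moment; what a row does not reach only later rows make up. A row lasts 1/12 s, in which the tool goes at most 41.7 mm and 7.16 degrees, less where a joint would pass 70% of its speed; a pose out of reach is approached as far as the arm can. A call with a gripper value outside its range is refused whole. The fingers move at their own pace and stop on an object; the grip force is fixed at half the most. Time passes only in rows, so rows that repeat a pose let the fingers close, or fill a call up. It gives the time, the measured TCP pose, the force and the opening at its end, in the units of the state.
- r.sense(): the state, without advancing time (a new reading comes with each control period).
- r.grab_frame(name): name is "scene" or "top"; returns the picture (480x640x3 uint8, red, green, blue); there is no depth.
- r.camera_params(name): a dict with "intrinsics" (3x3 intrinsics, pixels), "k1" (the pictures are not rectified: a ray, as slopes to the right and down, at radius r is drawn at 1 + k1 r^2 times it, then the intrinsics apply), "position" and "orientation" of the camera in the world. Camera axes: x right, y down, z forward; pixel columns grow to the right and rows downward; lengths in m; the calibration is good to about 2 mm. A picture is of the moment at which its call begins. camera_params takes no time and is no camera call.
- r.hand_in(): hands the job in, once; it reports no verdict.
Trained networks look in the newest picture that a camera, given by its name, has taken for a name from the list of things; names that differ only in an ending like _2 or _b are one class to them, and where a whole thing is asked for, a point or a joint stands for the part that bears it (a point fixed in the world has none). Each returns a list of dicts, best first, with "p" (0 to 1); they miss things now and then, are a little off and sometimes report something else, mostly with a low value. They report only what shows in the picture. A call takes as long as a camera call. They do not tell look-alikes from the thing itself.
- r.recognise(camera, label): "xyz" ([x, y, z] in m, in world coordinates, good to about 4 mm: the middle of the surface that is visible of it).
- r.outline_of(camera, label): "pixels" (480x640 bool, what is visible of it).
The state is a dict: "clock": time; "joint_pos": joint angles; "joint_vel": joint speeds; "effort": joint torques, N m; "tcp_pos": TCP position; "ee_rot": TCP orientation; "wrist_force": force on the tool from outside, world axes, zero at the start; "moment": the same for the moment, N m; "width": opening from 0.0 (shut) to 1.0 (fully open).
Only numpy, scipy, OpenCV 4.12 (cv2) and the standard library are available. Lean on these libraries where they do the work, as an engineer would, in place of code of your own. Each camera call takes 0.05 s, during which the arm holds its last target.

### The job

The wheel on the left-hand spindle of the twin lapping machine (the one on the robot's left) is due for changing. First swing that spindle's hinged lock flap shut, so that its tab drops into the notch in the wheel's rim and the wheel cannot turn, then unscrew the wheel's cap: the two spindles run opposite ways, so one of the caps has a reverse thread and nobody marked which; try this one both ways to find how it loosens. Lift the cap off and finish still holding it in the gripper, over its own spindle and at least 5 cm above where it sat, with the lock flap still shut; leave the right-hand spindle and the things on the counter as they are.

Things in the scene. Friction and masses are not known exactly. Their poses are not given: they have to be found in the camera images.
- machine: Twin lens lapping machine, fixed: cream housing 270 mm (its x) by 500 mm (its y), deck 85 mm high, two grey bowls (220 mm across, rim 130 mm high) centred at y = +125 mm (left-hand, to work on) and -125 mm. Origin on the counter, mid-housing; x away from the robot, y to the left-hand bowl. Between the bowls at x = +115 mm stands a water pipe 190 mm high, spouts ending over the bowls' rims.
- spindle_axis (a point): Point fixed on the machine: middle of the left-hand cap's seat, on the vertical spindle axis, 123 mm above the counter. The seat is a spring washer 60 mm across on an aluminium wheel 152 mm across (top face 119 mm high), with a stud rising to 147 mm inside the cap. Six notches, 14 mm wide, in the wheel's rim; one is parked under the flap. Unlocked, the wheel spins freely along with the cap.
- cap: Cap to take off, on the left-hand spindle: knurled aluminium, round, 50 mm across, 36 mm tall, about 110 g, two black 6 mm spanner holes in its flat top at +-13 mm along its x axis. Origin at the centre of its underside, z up along its axis. At the start it is done up, underside on the seat 123 mm above the counter, x axis along the machine's x to within 0.05 rad.
- cap_top (a point): Centre of the cap's top. Coarse thread: turned the right way (anticlockwise or clockwise from above, found by trying) the cap breaks loose at 0.2 to 0.4 N m, climbs about 3.8 mm per rad after 0.3 rad of play, and lifts free after about 2 to 2.2 rad, not sooner; let go part-way it stays put. Turned the wrong way it stops dead within 0.2 rad and the fingers just slip round it.
- lock (a joint): Angle (rad) of the left-hand lock flap, on the outer (+y) side of its bowl: steel plate 26 x 46 x 3 mm, tab at its free end bent down (8 wide, 3 thick, 22 long). 0 = shut: level, pointing at the spindle, tab in the notch (3 mm play each side); pi/2 upright; 2.0 back on its stop. 60 g, slightly stiff hinge: starts at 1.7 to 2 and stays there; pushed in below 0.9 it drops shut by its weight.
- lock_hinge (a point): Point fixed on the machine: middle of the left-hand lock flap's level hinge line (along the machine's x), 112 mm from the spindle axis on the outer side, 134 mm above the counter. Nothing stands outside it but the edge of the housing, 13 mm away.
- lock_lip (a point): Top of the small upturned lip across the free end of the left-hand lock flap, moving with it: 44.5 mm from the hinge line along the plate and 9.5 mm off the plate's mid-plane, on its upper side when shut (its outer side when open).
- cap_r: Cap on the right-hand spindle, just like the other (50 mm across, 36 mm tall); to be left alone. Origin at the centre of its underside.
- lock_r (a joint): Angle (rad) of the right-hand spindle's lock flap, mirror image of the left one, on the outer (-y) side of the right-hand bowl; leaning back at 1.7 to 2; to be left alone.
- job_tray: Bystander: open grey plastic tray 160 x 110 x 35 mm with two lenses in it, loose on the counter to the left of the machine. Origin at the centre of its underside.
- pad_jar: Bystander: clear jar with a lid, 84 mm across, 130 mm tall, loose on the counter to the left of the machine. Origin at the centre of its underside.
- spray: Bystander: white spray bottle with a black head, 54 mm across, 163 mm tall, loose on the counter to the left of the machine. Origin at the centre of its underside.
Things that resemble listed ones, but are neither listed nor needed, are in the scene too. Leave any orange look-alike of the cap alone.

How it is judged:
By the outcome, as a careful person would: the job done as asked, in the order asked, and still so for the second after the job is handed in, while the arm keeps its last pose, push and grip.
It also fails if it takes over 67 s, if anything falls off the work surface, if the arm or the gripper's body presses on something with over 40 N, if the wrist force passes 120 N, or if a joint passes its speed limit or range.

## Working session

There is one attempt and no reset: what is moved stays moved. The work goes in short steps, Python scripts to look and compute and a shell command to move; the robot and the scene stay as the last step left them, time stands still between calls to the robot, and variables do not carry over. Pictures are saved under pics/ and viewed, and the job is handed in when it is done.

```bash
ls; mkdir -p pics; python3 - <<'E'
from plant import r
import cv2
s=r.sense(); print({k:(v if not hasattr(v,'round') else v) for k,v in s.items()})
for n in("scene","top"):
    p=r.camera_params(n); print(n,p)
    f=r.grab_frame(n); cv2.imwrite(f"pics/{n}0.png",f[:,:,::-1])
E
```

```text
pics
{'clock': 0.0, 'joint_pos': array([ 1.03181349,  0.33391622,  0.03986517,  1.46625048, -0.01340101,
        1.34330169, -0.05849779]), 'joint_vel': array([ 0.00070725,  0.00076027,  0.00046078, -0.00052472,  0.00037177,
        0.00142769,  0.00179696]), 'effort': array([-1.42792553e-03, -6.56366515e+01,  1.33409634e+00, -4.03789866e+01,
       -5.99404983e-02,  4.50326165e-02,  1.13006261e-04]), 'tcp_pos': array([ 0.27650014, -0.58771349,  0.20216592]), 'ee_rot': array([-2.65184291e+00,  1.68299800e+00,  2.21895174e-03]), 'wrist_force': array([0.15894916, 0.34311556, 0.16830975]), 'moment': array([-0.02058597,  0.02057973, -0.04770798]), 'width': 1.0060087089602348}
scene {'intrinsics': array([[513.73576915,   0.        , 327.33933874],
       [  0.        , 513.73576915, 231.07352126],
       [  0.        ,   0.        ,   1.        ]]), 'k1': 0.0366456125569996, 'position': array([1.11288798, 0.23752226, 1.08317236]), 'orientation': array([-1.65238927, -2.20449072,  0.62599577])}
top {'intrinsics': array([[471.8939566 ,   0.        , 318.77788001],
       [  0.        , 471.8939566 , 247.79728162],
       [  0.        ,   0.        ,   1.        ]]), 'k1': -0.07041466124333846, 'position': array([0.36997481, 0.04374703, 1.34578616]), 'orientation': array([-2.16634571,  2.14479302, -0.15338121])}
```

View pics/scene0.png

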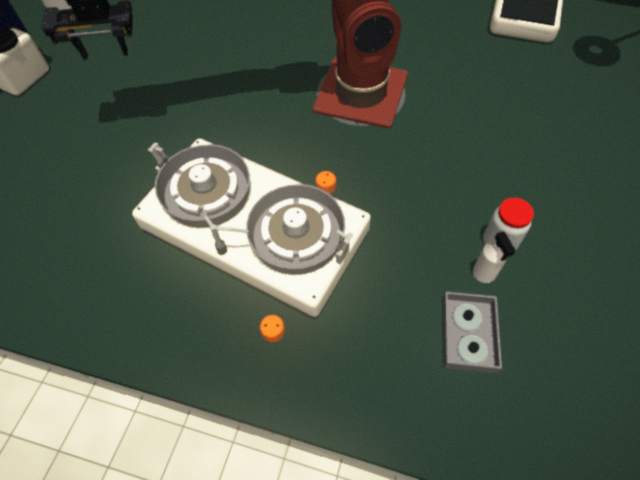

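View pics/top0.png

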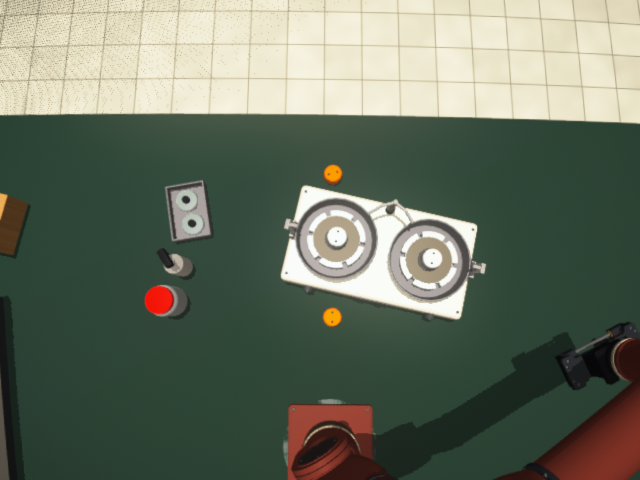

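The scene view (from the far side) shows the left-hand cap at about (295,217), its flap at (344,246), and the right-hand cap at (201,176). The top view shows the left cap at (337,237), its flap at (291,227), and the right cap at (431,259). The orange look-alikes are at top (333,174) and (332,317), scene (272,328) and (326,181). I'll take the grey cap at top (337,237).

```bash
cat > h.py <<'E'
from plant import r
import numpy as np, cv2
from scipy.spatial.transform import Rotation as R
P={n:r.camera_params(n) for n in("scene","top")}
def ray(n,uv):
    p=P[n];K=p["intrinsics"]
    d=np.array([(uv[0]-K[0,2])/K[0,0],(uv[1]-K[1,2])/K[1,1]]);u=d.copy()
    for _ in range(20): u=d/(1+p["k1"]*(u@u))
    v=R.from_rotvec(p["orientation"]).apply([u[0],u[1],1.]);return p["position"],v/np.linalg.norm(v)
def proj(n,X):
    p=P[n];K=p["intrinsics"];c=R.from_rotvec(p["orientation"]).inv().apply(np.asarray(X,float)-p["position"])
    c=np.atleast_2d(c);u=c[:,:2]/c[:,2:];u=u*(1+p["k1"]*(u**2).sum(1,keepdims=True))
    return u@K[:2,:2].T+K[:2,2]
def tri(a,b,n1="scene",n2="top"):
    o1,d1=ray(n1,a);o2,d2=ray(n2,b)
    A=np.stack([d1,-d2],1);t=np.linalg.lstsq(A,o2-o1,rcond=None)[0]
    x1=o1+t[0]*d1;x2=o2+t[1]*d2;return (x1+x2)/2,np.linalg.norm(x1-x2)
def atz(n,uv,z):
    o,d=ray(n,uv);return o+d*(z-o[2])/d[2]
E
python3 - <<'E'
from h import *
for n in("scene","top"):
    f=r.grab_frame(n)[:,:,::-1]
    for l in("cap","lock_lip","machine"):
        for d in r.recognise(n,l): print(n,l,d["p"],np.round(d["xyz"],4),proj(n,d["xyz"]).round(1))
    x,y=(295,225) if n=="scene" else (337,237)
    c=f[y-60:y+60,x-80:x+80]
    cv2.imwrite(f"pics/c_{n}.png",cv2.resize(c,None,fx=5,fy=5,interpolation=cv2.INTER_CUBIC))
    for l in("cap",):
        for d in r.outline_of(n,l):
            ys,xs=np.where(d["pixels"]);print(n,"outl",d["p"],xs.mean(),ys.mean(),xs.min(),xs.max(),ys.min(),ys.max())
E
```

```text
scene cap 0.81 [ 0.5711 -0.0076  0.157 ] [[293.5 220.7]]
scene cap 0.81 [ 0.7672 -0.0026  0.0368] [[270.5 325.5]]
scene cap 0.8 [0.3662 0.0042 0.0393] [[326.6 181. ]]
scene cap 0.6 [ 0.5156 -0.2466  0.1618] [[200.2 174.6]]
scene lock_lip 0.72 [0.5927 0.1071 0.1773] [[342.6 237. ]]
scene machine 0.77 [ 0.5986 -0.1109  0.0846] [[248.4 237. ]]
scene outl 0.96 201.04046242774567 176.82080924855492 189 213 164 189
scene outl 0.91 326.1144578313253 182.49397590361446 316 335 173 193
scene outl 0.86 272.251012145749 328.32793522267207 261 284 315 341
scene outl 0.68 295.27859778597787 221.56642066420665 284 307 208 235
top cap 0.8 [3.601e-01 3.000e-04 3.520e-02] [[330.5 315.2]]
top cap 0.69 [ 0.5042 -0.2497  0.1563] [[430.3 259.2]]
top cap 0.6 [ 0.7624 -0.0026  0.0386] [[332.4 173.2]]
top cap 0.54 [ 0.5594 -0.0077  0.1607] [[335.7 236.5]]
top lock_lip 0.53 [0.4945 0.4136 0.1098] [[175.3 262.2]]
top lock_lip 0.49 [0.5871 0.1102 0.1762] [[289.2 224.2]]
top machine 0.89 [ 0.5135 -0.1301  0.0845] [[379.8 258.3]]
top outl 0.84 336.0846394984326 236.68025078369905 327 346 227 246
top outl 0.77 332.03396226415094 173.5547169811321 324 340 165 183
top outl 0.54 430.55464480874315 258.08743169398906 420 441 248 268
```

View pics/c_scene.png

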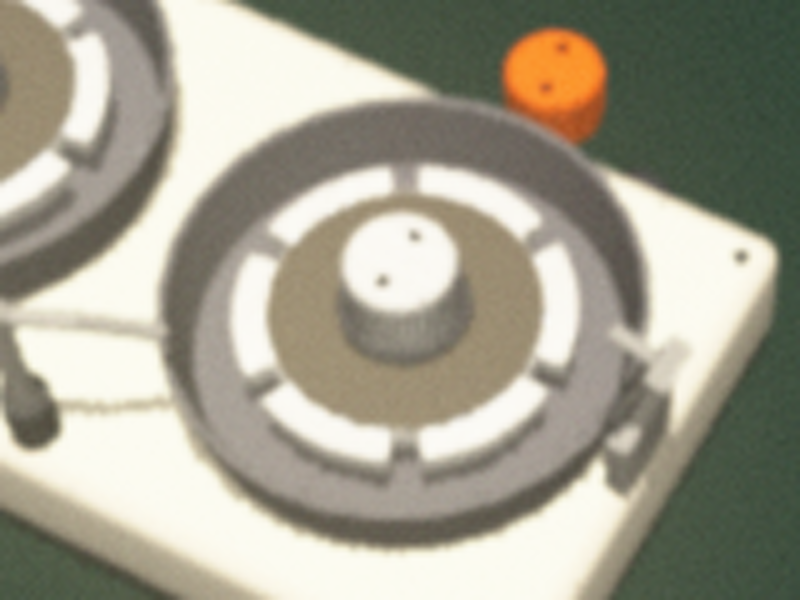

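View pics/c_top.png

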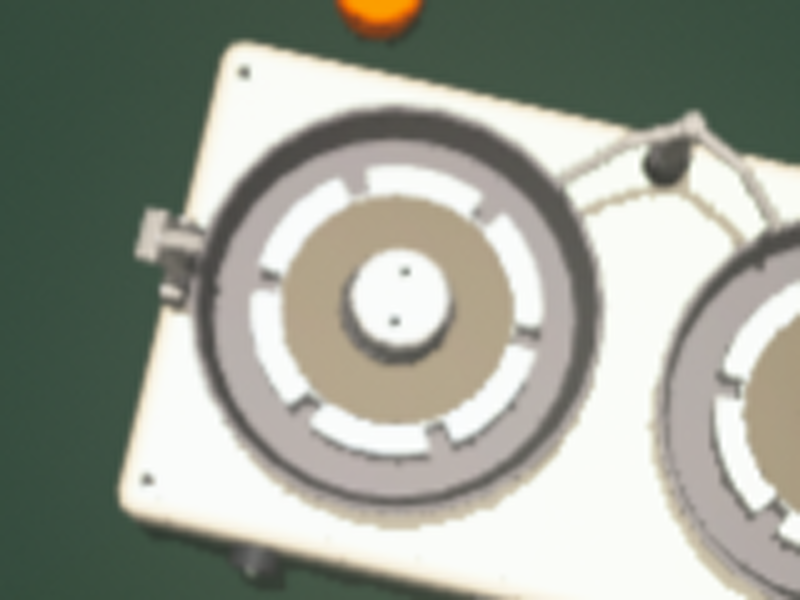

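The crops confirm it: the left cap is grey-white with two holes. Its top centre is at scene (294.6,217) and top (336.6,236.4). The flap is leaning back at top crop (155,235). Next I triangulate.

```bash
python3 - <<'E'
from h import *
C,e=tri((294.6,217.0),(336.6,236.4)); print("cap top",C,e)
f={n:r.grab_frame(n) for n in P}
# right cap top via highlights
for n,(x,y) in dict(scene=(200,172),top=(431,258)).items():
    c=f[n][y-15:y+15,x-15:x+15].min(2); m=(c>200).astype(np.uint8)
    k,l,st,ce=cv2.connectedComponentsWithStats(m); i=1+np.argmax(st[1:,4]); print(n,ce[i]+[x-15,y-15],st[i])
for n,(x,y) in dict(scene=(295,217),top=(337,236)).items():
    c=f[n][y-15:y+15,x-15:x+15].min(2); m=(c>200).astype(np.uint8)
    k,l,st,ce=cv2.connectedComponentsWithStats(m); i=1+np.argmax(st[1:,4]); print(n,ce[i]+[x-15,y-15],st[i])
# lip: scene crop, top crop
def sc(u,v): return (215+u/5-.4,165+v/5-.4)
def tp(u,v): return (257+u/5-.4,177+v/5-.4)
print("lip mid",tri(sc(672,362),tp(153,234)))
print("hole far/near", tri(sc(415,236),tp(394,322)),tri(sc(382,280),tp(405,271)))
print("corner holes", tri(sc(740,257),tp(148,479)))
for n,(x,y) in dict(scene=(344,245),top=(290,228)).items():
    c=f[n][y-24:y+24,x-32:x+32,::-1]; cv2.imwrite(f"pics/lip_{n}.png",cv2.resize(c,None,fx=12,fy=12,interpolation=cv2.INTER_CUBIC))
E
```

```text
cap top [ 0.56045804 -0.0095036   0.15494684] 0.0014358351361907962
scene [199.28467153 172.81386861] [  4   8  21  17 274]
top [432.2443609  257.58270677] [  7   6  19  18 266]
scene [294.44753086 216.98148148] [  4   6  22  19 324]
top [336.60885609 235.95202952] [  6   6  19  19 271]
lip mid (array([0.58865443, 0.11739182, 0.17579682]), np.float64(0.004160143250438572))
hole far/near (array([ 0.54804689, -0.00644786,  0.15844247]), np.float64(0.0012113467195831497)) (array([ 0.57423834, -0.01218753,  0.16013425]), np.float64(0.0005423753886125494))
corner holes (array([0.47264562, 0.12207331, 0.08492996]), np.float64(0.0018698925324026003))
```

View pics/lip_scene.png

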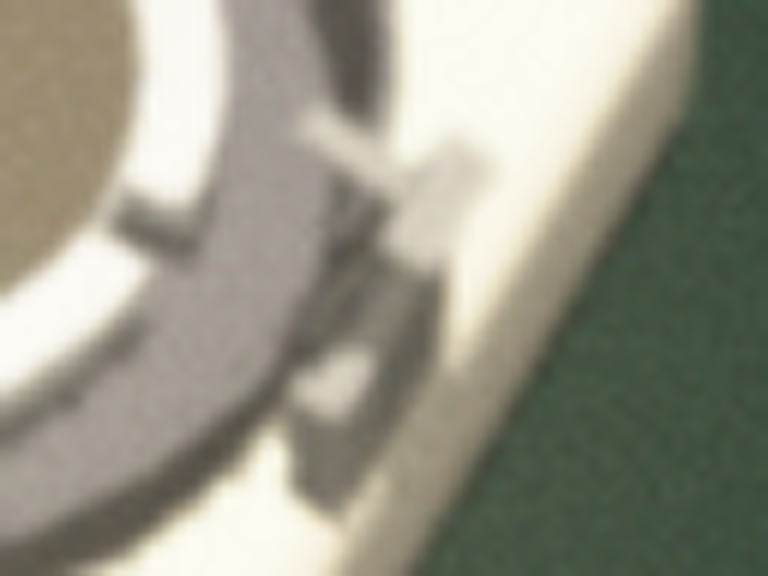

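View pics/lip_top.png

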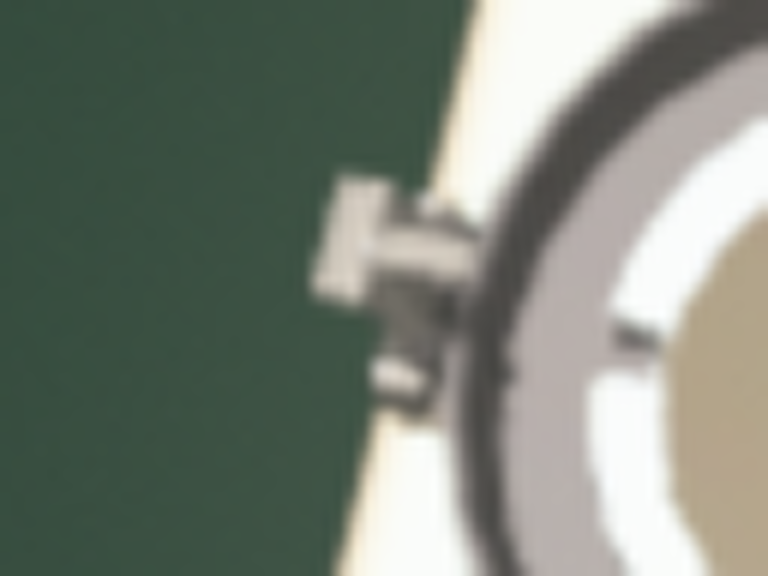

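```bash
cat >> h.py <<'E'
def go(pos,heading,rt=None):
    """tool-frame shift (mm) & rotvec from the present pose to pos, tool down, tool-x heading."""
    s=r.sense();p=s["tcp_pos"];q=R.from_rotvec(s["ee_rot"])
    ch,sh=np.cos(heading),np.sin(heading)
    T=R.from_matrix(np.array([[ch,sh,0],[sh,-ch,0],[0,0,-1.]]))
    d=q.inv().apply(np.asarray(pos)-p)*1000; w=(q.inv()*T).as_rotvec()
    x=q.as_matrix()[:,0]
    print("tcp",p.round(4),"head",round(float(np.arctan2(x[1],x[0])),3),"shift",d.round(1),"n",round(float(np.linalg.norm(d)),1),"rot",w.round(3),"q7",s["joint_pos"][6].round(2),"F",s["wrist_force"].round(1),"M",s["moment"].round(2),"w",round(float(s["width"]),3),"t",round(float(s["clock"]),2))
E
python3 - <<'E'
from h import *
a,e=tri((199.3,172.8),(432.2,257.6));b,e2=tri((294.4,217.0),(336.6,236.1));print(a,e,b,e2,np.linalg.norm((a-b)[:2]),"yaw",-np.arctan2((b-a)[0],(b-a)[1]))
# z fixed .159
for n,pa,pb in (("scene",(199.3,172.8),(294.4,217.0)),("top",(432.2,257.6),(336.6,236.1))):
    A=atz(n,pa,.159);B=atz(n,pb,.159);print(n,A,B,np.linalg.norm(A-B),-np.arctan2((B-A)[0],(B-A)[1]))
go([.598,.1535,.30],-.224)
E
python3 -m creep '0 0 0 -30 0 0 0; 0 0 0 -65 0 0 0; 0 0 0 -98 0 0 0; 0 0 0 -98 0 0 0; 0 0 0 -98 0 0 0'
```

```text
[ 0.50817061 -0.25396565  0.15677158] 0.0011148665727729553 [ 0.56111417 -0.00956111  0.15588948] 0.0012204407491482846 0.2500731902136929 yaw -0.2133265973936241
scene [ 0.50953883 -0.25220115  0.159     ] [ 0.56282734 -0.00813646  0.159     ] 0.2498144064581373 -0.21496412868795517
top [ 0.50811174 -0.253949    0.159     ] [ 0.56079291 -0.01000618  0.159     ] 0.24956643411952636 -0.21269074672819333
tcp [ 0.2767 -0.5881  0.2031] head -1.131 shift [-534.3 -606.4  -96.9] n 814.0 rot [-0.    -0.    -0.907] q7 -0.06 F [-0.9 -0.8 -0.1] M [-0.04 -0.01 -0.04] w 0.998 t 0.7
clock: 1.12
tcp_pos: [0.2771, -0.5891, 0.3036]
ee_rot: [2.651, -1.682, 0.006]
wrist_force: [0.3, -0.5, -0.5]
width: 0.709
```

```bash
python3 - <<'E'
from h import *
go([.597,.154,.30],-.2135)
E
```

```text
tcp [ 0.2771 -0.5891  0.3036] head -1.131 shift [-536.3 -605.7    1.4] n 809.0 rot [ 0.002 -0.004 -0.918] q7 -0.06 F [ 0.3 -0.5 -0.5] M [-0.02 -0.01  0.02] w 0.709 t 1.12
```

```bash
python3 -m creep '0 -26 -30 0 0 0 -0.045; 0 -53 -60 0 0 0 -0.09; 0 -80 -90 0 0 0 -0.135; 0 -106 -120 0 0 0 -0.18; 0 -133 -150 0 0 0 -0.225' && python3 -c "
from h import *
go([.597,.154,.30],-.2135)"
```

```text
clock: 1.53
tcp_pos: [0.3563, -0.4027, 0.3016]
ee_rot: [2.824, -1.371, 0.003]
wrist_force: [0.7, 0.1, 0.3]
width: 0.322
tcp [ 0.3563 -0.4027  0.3016] head -0.904 shift [-2.886e+02 -5.335e+02  2.000e-01] n 606.5 rot [ 0.002 -0.002 -0.691] q7 -0.15 F [0.7 0.1 0.3] M [-0.01 -0.05 -0.01] w 0.322 t 1.53
```

```bash
python3 -m creep '0 -19 -35 0 0 0 -0.045; 0 -38 -70 0 0 0 -0.09; 0 -57 -106 0 0 0 -0.135; 0 -76 -141 0 0 0 -0.18; 0 -95 -176 0 0 0 -0.23' && python3 -c "
from h import *
go([.597,.154,.30],-.2135)"
```

```text
clock: 1.95
tcp_pos: [0.4357, -0.217, 0.2999]
ee_rot: [2.964, -1.035, 0.0]
wrist_force: [1.3, -0.4, -0.5]
width: 0.02
tcp [ 0.4357 -0.217   0.2999] head -0.672 shift [-104.7 -390.8   -1. ] n 404.6 rot [ 0.002 -0.    -0.458] q7 -0.3 F [ 1.3 -0.4 -0.5] M [-0.07 -0.11 -0.01] w 0.02 t 1.95
```

```bash
python3 -m creep '0 -10 -38 0 0 0 -0.045; 0 -20 -76 0 0 0 -0.09; 0 -31 -115 0 0 0 -0.135; 0 -41 -153 0 0 0 -0.18; 0 -51 -192 0 0 0 -0.23' && python3 -c "
from h import *
go([.597,.154,.30],-.2135)"
```

```text
clock: 2.37
tcp_pos: [0.5151, -0.0332, 0.2984]
ee_rot: [3.063, -0.685, -0.002]
wrist_force: [1.4, -0.8, -0.1]
width: 0.008
tcp [ 0.5151 -0.0332  0.2984] head -0.44 shift [  -5.6 -204.3   -2.2] n 204.4 rot [ 0.003  0.001 -0.226] q7 -0.48 F [ 1.4 -0.8 -0.1] M [-0.09 -0.07 -0.03] w 0.008 t 2.37
```

```bash
python3 -m creep '0 -1 -40 0 0 0 -0.045; 0 -2 -80 0 0 0 -0.09; 0 -3 -120 0 0 0 -0.135; 0 -4 -160 0 0 0 -0.18; 0 -5 -200 0 0 0 -0.226' && python3 -c "
from h import *
go([.597,.154,.165],-.2135)"
```

```text
clock: 2.78
tcp_pos: [0.5957, 0.1515, 0.2965]
ee_rot: [3.121, -0.332, -0.005]
wrist_force: [0.6, 0.2, 0.6]
width: 0.009
tcp [0.5957 0.1515 0.2965] head -0.212 shift [  1.   -3.2 131.5] n 131.5 rot [0.004 0.003 0.001] q7 -0.66 F [0.6 0.2 0.6] M [-0.03 -0.13  0.  ] w 0.009 t 2.78
```

```bash
python3 -m creep '0 1 -3 35 0 0 0; 0 1 -3 70 0 0 0; 0 1 -3 105 0 0 0; 0 1 -3 131 0 0 0; 0 1 -3 131 0 0 0' && python3 - <<'E'
from h import *
hg=np.array([.585,.1003,0]);u=np.array([.2119,.9773,0])
go(hg-u*.035+[0,0,.165],-.2135)
f=r.grab_frame("scene")[:,:,::-1][185:305,264:424];cv2.imwrite("pics/s1.png",cv2.resize(f,None,fx=5,fy=5,interpolation=cv2.INTER_CUBIC))
E
```

```text
clock: 3.2
tcp_pos: [0.593, 0.1524, 0.1582]
ee_rot: [3.117, -0.331, -0.02]
wrist_force: [-0.7, 0.5, -0.7]
width: 0.005
tcp [0.593  0.1524 0.1582] head -0.212 shift [ 2.9 87.6 -6.1] n 87.9 rot [0.008 0.012 0.002] q7 -0.7 F [-0.7  0.5 -0.7] M [-0.05 -0.07  0.04] w 0.005 t 3.2
```

View pics/s1.png

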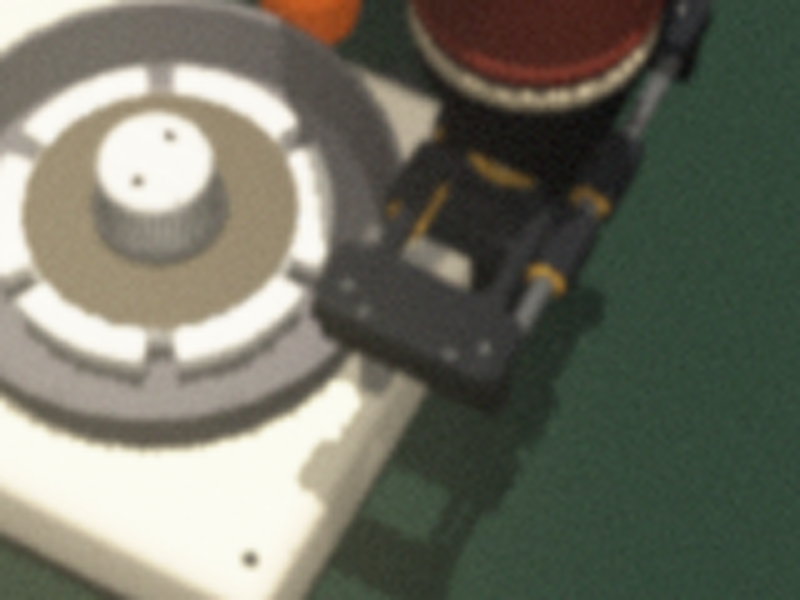

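The fingers are on the outer side of the flap, and the body's narrow side lies along the push. Now I push inward.

```bash
python3 -m creep '0 1 10 -5 0 0 0; 0 1 20 -6 0 0 0; 0 2 30 -6 0 0 0; 0 2 40 -6 0 0 0; 0 2 50 -6 0 0 0' && python3 -m creep '0 0 9 0 0 0 0; 0 0 18 0 0 0 0; 0 0 28 0 0 0 0; 0 0 38 0 0 0 0; 0 0 42 0 0 0 0' && python3 - <<'E'
from h import *
hg=np.array([.585,.1003,0]);u=np.array([.2119,.9773,0])
go(hg-u*.035+[0,0,.165],-.2135)
f=r.grab_frame("scene")[:,:,::-1][185:305,264:424];cv2.imwrite("pics/s2.png",cv2.resize(f,None,fx=5,fy=5,interpolation=cv2.INTER_CUBIC))
E
```

```text
clock: 3.67
tcp_pos: [0.5865, 0.102, 0.1694]
ee_rot: [3.118, -0.333, -0.012]
wrist_force: [-0.1, 0.1, -0.2]
width: 0.006
clock: 4.08
tcp_pos: [0.5774, 0.0588, 0.1696]
ee_rot: [3.117, -0.336, -0.012]
wrist_force: [-0.5, -0.2, -0.1]
width: 0.004
tcp [0.5774 0.0588 0.1696] head -0.215 shift [-1.3 -7.2  4.6] n 8.6 rot [ 0.007  0.007 -0.001] q7 -0.52 F [-0.5 -0.2 -0.1] M [-0.03 -0.17 -0.  ] w 0.004 t 4.08
```

View pics/s2.png

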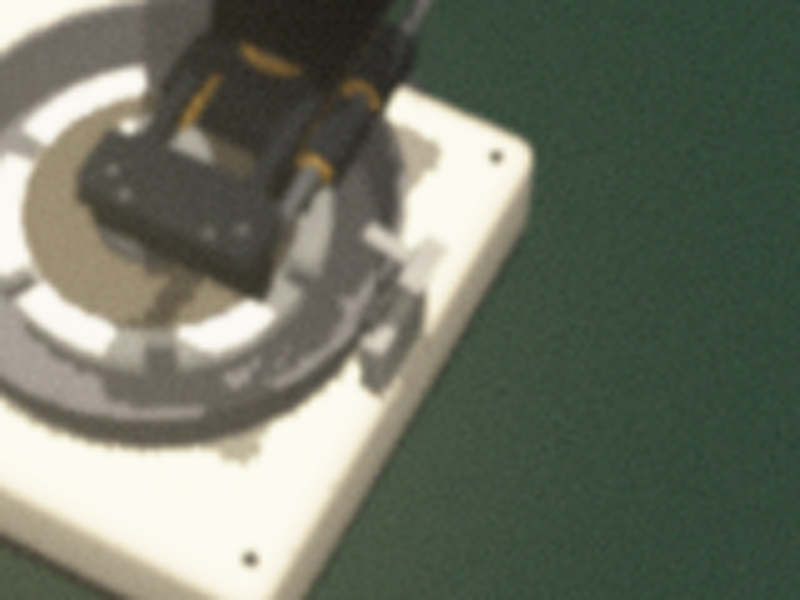

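```bash
python3 - <<'E'
from h import *
s=r.sense()
for n in P:
    f=r.grab_frame(n)[:,:,::-1].copy()
    print(n,proj(n,s["tcp_pos"]),proj(n,[[.5887,.1174,.1757],[.585,.1003,.134],s["tcp_pos"]+[0,0,-.008]]))
    x,y=(340,235) if n=="scene" else (305,228)
    c=cv2.resize(f[y-50:y+50,x-65:x+65],None,fx=6,fy=6,interpolation=cv2.INTER_CUBIC)
    for X in ([.585,.1003,.134],s["tcp_pos"]+[0,0,-.008]):
        a=proj(n,X)[0]; cv2.circle(c,(int((a[0]-x+65.5)*6),int((a[1]-y+50.5)*6)),4,(0,0,255),1)
    cv2.imwrite(f"pics/s3_{n}.png",c)
    for l in("lock_lip","lock"):
        for d in r.recognise(n,l): print(l,d["p"],np.round(d["xyz"],4))
E
```

```text
scene [[322.20131785 227.33037096]] [[347.98205793 237.01887441]
 [340.21186115 243.63603595]
 [322.27189723 229.3283846 ]]
lock_lip 0.68 [0.5927 0.1086 0.1753]
lock 0.57 [ 0.4854 -0.3647  0.1564]
lock 0.56 [0.5886 0.1072 0.1794]
lock 0.27 [0.5511 0.0007 0.1582]
top [[309.68270086 228.65242131]] [[286.39416529 223.57578706]
 [293.87867679 227.99444123]
 [309.71580866 229.19895439]]
lock_lip 0.35 [ 0.5067 -0.2491  0.1596]
lock 0.44 [ 0.4835 -0.3635  0.1751]
```

View pics/s3_scene.png

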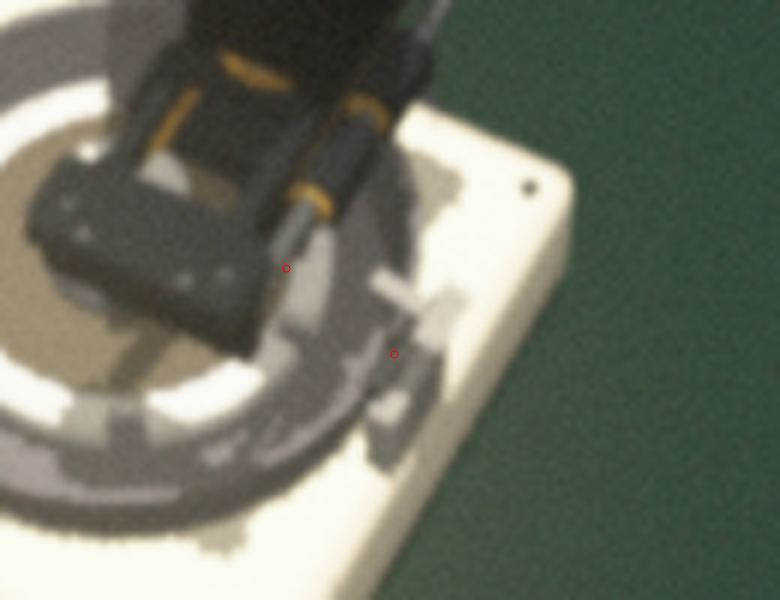

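View pics/s3_top.png

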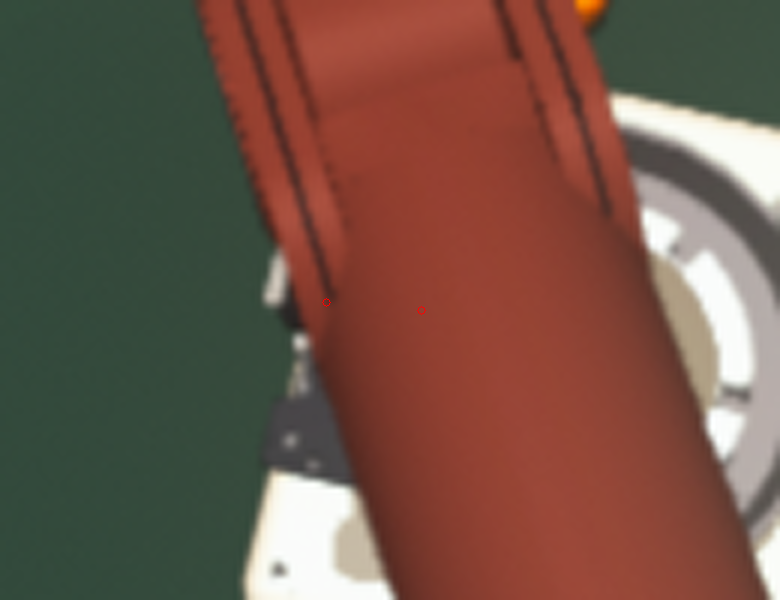

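```bash
python3 - <<'E'
from h import *
s=r.sense();f=r.grab_frame("scene")[:,:,::-1].copy()
q=R.from_rotvec(s["ee_rot"]).as_matrix();p=s["tcp_pos"]
print(q.round(3))
c=cv2.resize(f[100:340,180:500],None,fx=2.5,fy=2.5,interpolation=cv2.INTER_CUBIC)
for X in (p,p-q[:,2]*.1,p-q[:,2]*.07+q[:,0]*.095,p-q[:,2]*.07-q[:,0]*.095,p+q[:,2]*.008):
    a=proj("scene",X)[0]; cv2.circle(c,(int((a[0]-180)*2.5),int((a[1]-100)*2.5)),4,(0,0,255),1)
cv2.imwrite("pics/s4.png",c)
E
```

```text
[[ 0.978 -0.21  -0.008]
 [-0.21  -0.978 -0.004]
 [-0.007  0.006 -1.   ]]
```

View pics/s4.png

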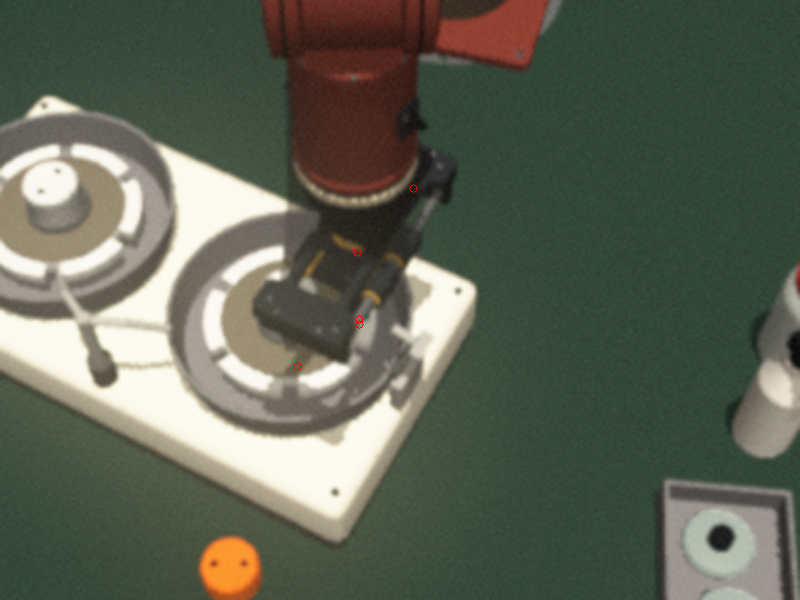

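```bash
python3 - <<'E'
from h import *
q=R.from_rotvec([-2.65184291,1.68299800,2.2e-3]).as_matrix();p=np.array([.2765,-.5877,.2022])
c=cv2.resize(cv2.imread("pics/scene0.png")[0:120,0:180],None,fx=4.4,fy=4.4,interpolation=cv2.INTER_CUBIC)
for X,k in ((p,0),(p-q[:,2]*.07,0),(p+q[:,0]*.05,1),(p-q[:,0]*.05,1),(p-q[:,2]*.07+q[:,1]*.037,2),(p-q[:,2]*.07-q[:,1]*.037,2)):
    a=proj("scene",X)[0]; print(a);cv2.circle(c,(int(a[0]*4.4),int(a[1]*4.4)),5,[(0,0,255),(0,255,0),(255,0,0)][k],1)
cv2.imwrite("pics/s5.png",c)
E
```

```text
[108.67226008  60.73193112]
[97.32686935 36.87338212]
[87.95658818 62.81211662]
[129.20845311  58.6485346 ]
[98.37873915 26.78084789]
[96.23664327 47.26677237]
```

View pics/s5.png

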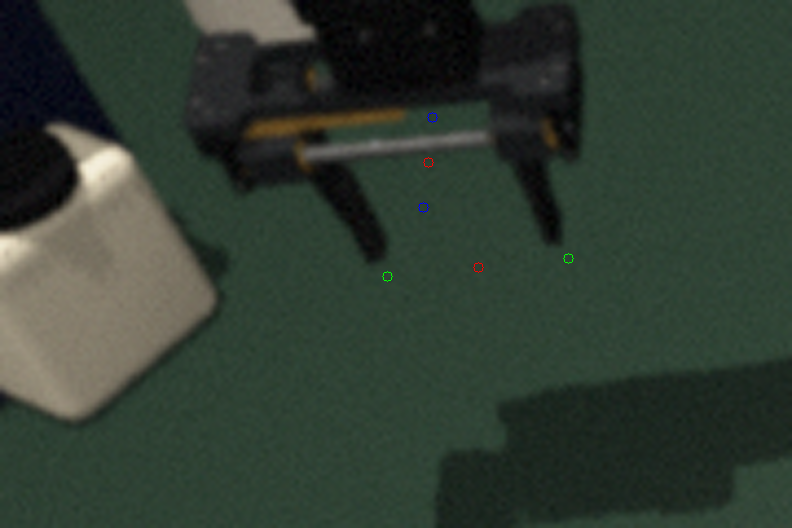

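The fingers seem to have passed over the lip. In the initial picture the visible fingertips sit about 15–20 mm behind where the reported TCP puts them. I'll back out and measure the true tip height before touching anything.

```bash
python3 -m creep '0 0 0 -35 0 0 0; 0 0 -30 -40 0 0 0; 0 0 -65 -40 0 0 0; 0 0 -100 -40 0 0 0; 0 0 -130 -40 0 0 0' && python3 - <<'E'
from h import *
hg=np.array([.585,.1003,0]);u=np.array([.2119,.9773,0])
go(hg+u*.07+[0,0,.165],-.2135)
s=r.sense();q=R.from_rotvec(s["ee_rot"]).as_matrix();p=s["tcp_pos"]
for n in P:
    f=r.grab_frame(n)[:,:,::-1].copy();x,y=proj(n,p)[0].astype(int);
    c=cv2.resize(f[y-50:y+50,x-65:x+65],None,fx=6,fy=6,interpolation=cv2.INTER_CUBIC)
    for d in(.008,-.011,-.062):
        a=proj(n,p+q[:,2]*d)[0];cv2.circle(c,(int((a[0]-x+65.5)*6),int((a[1]-y+50.5)*6)),4,(0,0,255),1)
    print(n,x-65,y-50);cv2.imwrite(f"pics/s6_{n}.png",c)
E
```

```text
clock: 4.9
tcp_pos: [0.6054, 0.1916, 0.2092]
ee_rot: [3.12, -0.331, -0.011]
wrist_force: [0.0, -0.5, -0.1]
width: 0.001
tcp [0.6054 0.1916 0.2092] head -0.211 shift [-0.3 23.3 44.3] n 50.1 rot [0.005 0.007 0.002] q7 -0.75 F [ 0.  -0.5 -0.1] M [-0.   -0.14  0.  ] w 0.001 t 4.9
scene 317 194
top 190 164
```

View pics/s6_scene.png

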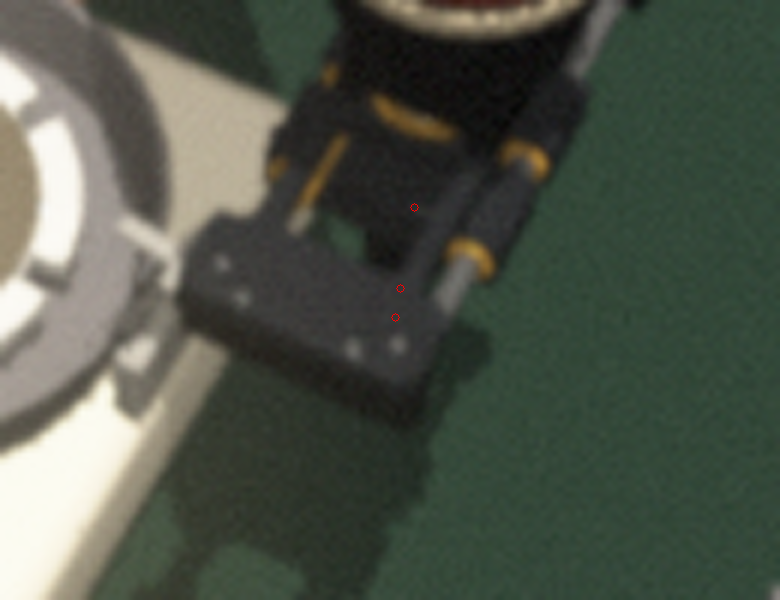

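View pics/s6_top.png

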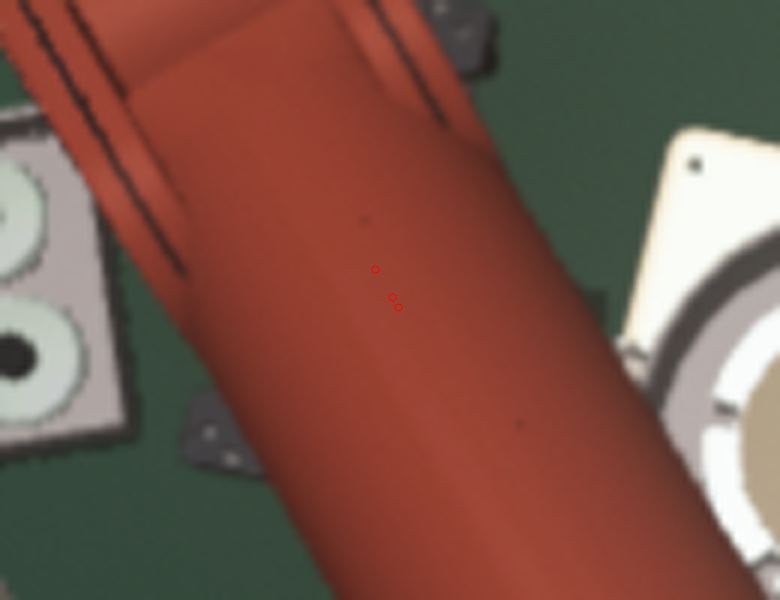

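```bash
python3 - <<'E'
from h import *
s=r.sense();q=R.from_rotvec(s["ee_rot"]).as_matrix();p=s["tcp_pos"]
for n,o in(("scene",(317,194)),("top",(190,164))):
    c=cv2.imread(f"pics/s6_{n}.png")
    for dz,col in((-.062,(0,0,255)),(-.082,(0,255,255)),(-.11,(0,255,0))):
        P4=[p+q@np.array([a,b,dz]) for a,b in((.095,.0375),(.095,-.0375),(-.095,-.0375),(-.095,.0375))]
        a=np.array([(proj(n,X)[0]-o+.5)*6 for X in P4]).astype(int)
        cv2.polylines(c,[a],True,col,1)
    cv2.imwrite(f"pics/s7_{n}.png",c)
E
```

```text
(no output)
```

View pics/s7_scene.png

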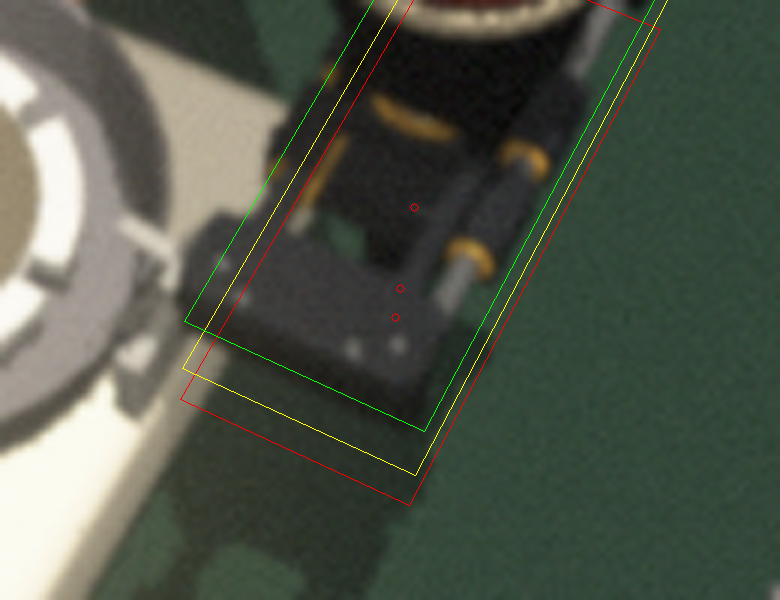

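View pics/s7_top.png

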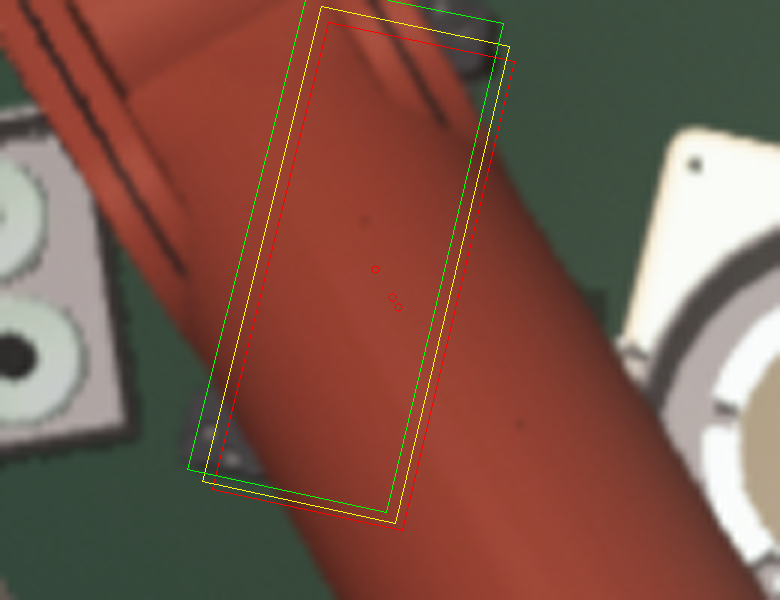

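The body and fingertips both look about 15–20 mm higher than nominal, so the tips probably cleared the lip. I'll redo the push lower (TCP z about 0.150), watching the force.

```bash
python3 -m creep '0 0 0 25 0 0 0; 0 0 5 45 0 0 0; 0 0 20 59 0 0 0; 0 0 28 59 0 0 0; 0 0 36 59 0 0 0' && python3 -m creep '0 0 6 0 0 0 0; 0 0 12 0 0 0 0; 0 0 18 0 0 0 0; 0 0 24 0 0 0 0; 0 0 30 0 0 0 0' && python3 - <<'E'
from h import *
hg=np.array([.585,.1003,0]);u=np.array([.2119,.9773,0])
go(hg+[0,0,.15],-.2135)
f=r.grab_frame("scene")[:,:,::-1][185:305,264:424];cv2.imwrite("pics/s8.png",cv2.resize(f,None,fx=5,fy=5,interpolation=cv2.INTER_CUBIC))
E
```

```text
clock: 5.42
tcp_pos: [0.5959, 0.1597, 0.1493]
ee_rot: [3.123, -0.32, -0.016]
wrist_force: [0.3, -0.3, 0.9]
width: 0.006
clock: 5.83
tcp_pos: [0.59, 0.1301, 0.15]
ee_rot: [3.123, -0.32, -0.014]
wrist_force: [-0.3, 0.3, -0.2]
width: 0.004
tcp [0.59   0.1301 0.15  ] head -0.204 shift [ 1.2 30.1  0.1] n 30.2 rot [0.003 0.009 0.009] q7 -0.66 F [-0.3  0.3 -0.2] M [ 0.05 -0.09 -0.01] w 0.004 t 5.83
```

View pics/s8.png

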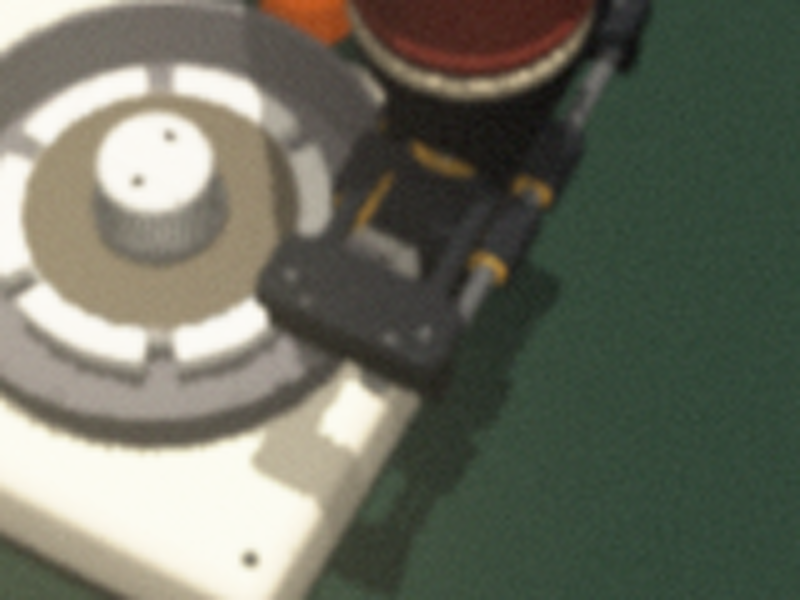

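```bash
python3 -m creep '0 0 5 0 0 0 0; 0 0 10 0 0 0 0; 0 0 15 0 0 0 0; 0 0 15 0 0 0 0; 0 0 15 0 0 0 0' && python3 -m creep '0 0 5 0 0 0 0; 0 0 10 0 0 0 0; 0 0 15 0 0 0 0; 0 0 20 0 0 0 0; 0 0 20 0 0 0 0'
```

```text
clock: 6.3
tcp_pos: [0.5868, 0.1134, 0.1498]
ee_rot: [3.122, -0.323, -0.015]
wrist_force: [0.3, 1.0, 0.1]
width: 0.002
clock: 6.72
tcp_pos: [0.5827, 0.0922, 0.1499]
ee_rot: [3.121, -0.326, -0.015]
wrist_force: [0.3, 0.1, -0.6]
width: 0.009
```

```bash
python3 -m creep '0 0 7 0 0 0 0; 0 0 14 0 0 0 0; 0 0 21 0 0 0 0; 0 0 28 0 0 0 0; 0 0 30 0 0 0 0' && python3 - <<'E'
from h import *
f=r.grab_frame("scene")[:,:,::-1][185:305,264:424];cv2.imwrite("pics/s9.png",cv2.resize(f,None,fx=5,fy=5,interpolation=cv2.INTER_CUBIC))
E
```

```text
clock: 7.13
tcp_pos: [0.5764, 0.0609, 0.1499]
ee_rot: [3.12, -0.328, -0.015]
wrist_force: [0.7, -0.2, -0.3]
width: 0.005
```

View pics/s9.png

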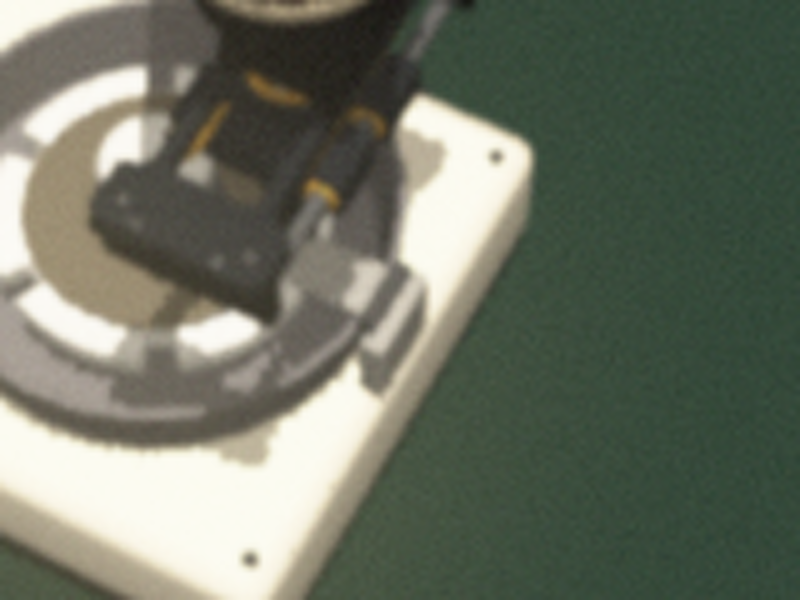

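The flap has moved in: the plate now extends inward at crop (345,280). I'll raise, move over the cap axis and check.

```bash
python3 -m creep '0 0 0 -35 0 0 0; 0 0 10 -75 0 0 0; 0 0 45 -90 0 0 0; 0 0 71 -90 0 0 0; 0 0 71 -90 0 0 0' && python3 - <<'E'
from h import *
go([.5613,-.0092,.20],-.2135)
f=r.grab_frame("scene")[:,:,::-1][185:305,264:424];cv2.imwrite("pics/s10.png",cv2.resize(f,None,fx=5,fy=5,interpolation=cv2.INTER_CUBIC))
for d in r.recognise("scene","lock_lip"): print(d["p"],np.round(d["xyz"],4))
E
```

```text
clock: 7.6
tcp_pos: [0.5628, -0.0142, 0.2417]
ee_rot: [3.116, -0.338, -0.011]
wrist_force: [-0.3, -0.2, 0.3]
width: 0.003
tcp [ 0.5628 -0.0142  0.2417] head -0.216 shift [-2.3 -4.9 41.7] n 42.1 rot [ 0.008  0.006 -0.003] q7 -0.36 F [-0.3 -0.2  0.3] M [-0.11 -0.12  0.03] w 0.003 t 7.6
0.7 [0.5825 0.0823 0.1346]
0.16 [ 0.6071 -0.1093  0.0871]
```

View pics/s10.png

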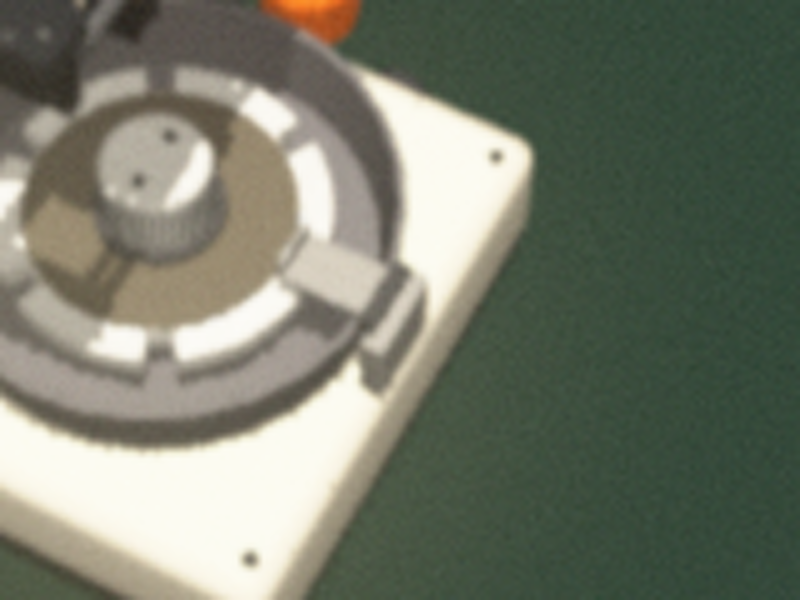

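The flap is level and shut, with its tab end at crop (295,260) sitting on the parked notch. The detector puts it at z = 0.135. Next I touch the cap top lightly with closed fingers to calibrate fingertip height.

```bash
python3 -m creep '0 -2 -5 30 0 0 0; 0 -2 -5 55 0 0 0; 0 -2 -5 68 0 0 0; 0 -2 -5 70 0 0 0; 0 -2 -5 70 0 0 0' && python3 -m creep '0 0 0 2 0 0 0; 0 0 0 4 0 0 0; 0 0 0 6 0 0 0; 0 0 0 8 0 0 0; 0 0 0 8 0 0 0'
```

```text
clock: 8.12
tcp_pos: [0.5606, -0.0032, 0.17]
ee_rot: [3.12, -0.33, -0.017]
wrist_force: [1.2, -0.2, 1.1]
width: -0.0
clock: 8.53
tcp_pos: [0.5605, -0.0032, 0.1619]
ee_rot: [3.12, -0.33, -0.017]
wrist_force: [-0.3, -0.5, -0.3]
width: 0.009
```

```bash
python3 -m creep '0 0 0 2 0 0 0; 0 0 0 4 0 0 0; 0 0 0 6 0 0 0; 0 0 0 6 0 0 0; 0 0 0 6 0 0 0';python3 -m creep '0 0 0 1 0 0 0; 0 0 0 2 0 0 0; 0 0 0 3 0 0 0; 0 0 0 4 0 0 0; 0 0 0 4 0 0 0'
```

```text
clock: 8.95
tcp_pos: [0.5603, -0.0033, 0.1558]
ee_rot: [3.12, -0.33, -0.017]
wrist_force: [-0.3, 0.4, 0.1]
width: 0.002
clock: 9.37
tcp_pos: [0.5601, -0.0033, 0.1515]
ee_rot: [3.12, -0.33, -0.018]
wrist_force: [-0.3, -0.4, 0.9]
width: 0.006
```

```bash
python3 -m creep '0 0 0 1 0 0 0; 0 0 0 2 0 0 0; 0 0 0 3 0 0 0; 0 0 0 4 0 0 0; 0 0 0 4 0 0 0'
```

```text
clock: 9.78
tcp_pos: [0.56, -0.0034, 0.1472]
ee_rot: [3.12, -0.33, -0.019]
wrist_force: [-0.7, -0.1, -1.0]
width: 0.004
```

```bash
python3 - <<'E'
from h import *
s=r.sense();q=R.from_rotvec(s["ee_rot"]).as_matrix();p=s["tcp_pos"]
f=r.grab_frame("scene")[:,:,::-1][155:275,214:374];c=cv2.resize(f,None,fx=5,fy=5,interpolation=cv2.INTER_CUBIC)
for d in(.008,0):
    a=(proj("scene",p+q[:,2]*d)[0]-[214,155]+.5)*5;cv2.circle(c,tuple(a.astype(int)),4,(0,0,255),1)
cv2.imwrite("pics/s11.png",c)
E
```

```text
(no output)
```

View pics/s11.png

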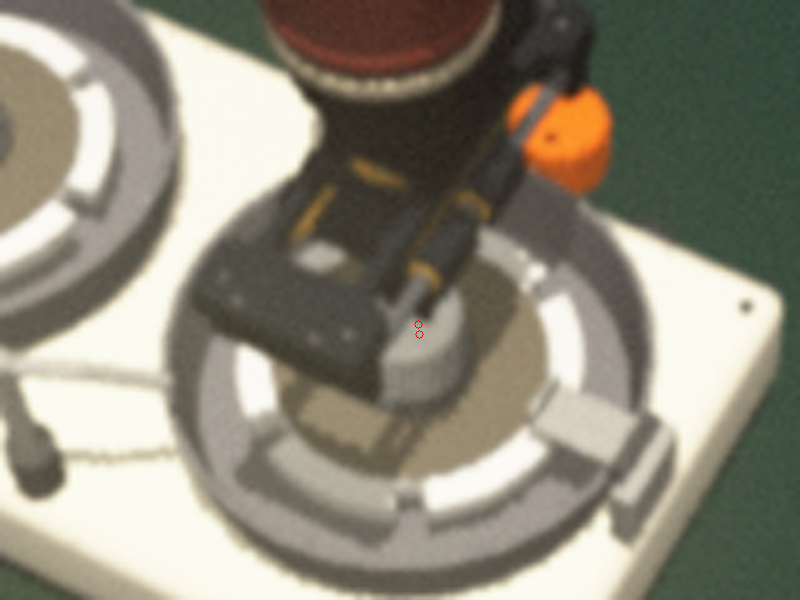

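```bash
python3 -m creep '0 0 0 1 0 0 0; 0 0 0 2 0 0 0; 0 0 0 3 0 0 0; 0 0 0 4 0 0 0; 0 0 0 4 0 0 0' | grep -E 'pos|force'
```

```text
tcp_pos: [0.5598, -0.0034, 0.1431]
wrist_force: [0.1, 0.1, -0.1]
```

```bash
python3 -m creep '0 0 0 1 0 0 0; 0 0 0 2 0 0 0; 0 0 0 3 0 0 0; 0 0 0 4 0 0 0; 0 0 0 4 0 0 0' | grep -E 'pos|force'
```

```text
tcp_pos: [0.5599, -0.0033, 0.1398]
wrist_force: [-2.9, -0.2, 8.5]
```

```bash
python3 -m creep '0 0 0 0 0 0 0; 0 0 0 0 0 0 0; 0 0 0 0 0 0 0; 0 0 0 0 0 0 0; 0 0 0 0 0 0 0' | grep -E 'pos|force'; python3 - <<'E'
from h import *
go([.5613,-.0092,.2],-.2135)
for n in P:
    f=r.grab_frame(n)[:,:,::-1];x,y=(300,215) if n=="scene" else (330,240)
    cv2.imwrite(f"pics/s12_{n}.png",cv2.resize(f[y-50:y+50,x-65:x+65],None,fx=6,fy=6,interpolation=cv2.INTER_CUBIC))
E
```

```text
tcp_pos: [0.5601, -0.0033, 0.1402]
wrist_force: [-3.7, -0.7, 5.7]
tcp [ 0.5601 -0.0033  0.1402] head -0.211 shift [  1.8   5.8 -59.8] n 60.1 rot [0.006 0.011 0.002] q7 -0.41 F [-3.7 -0.7  5.7] M [-0.04  0.52 -0.  ] w 0.01 t 11.08
```

View pics/s12_scene.png

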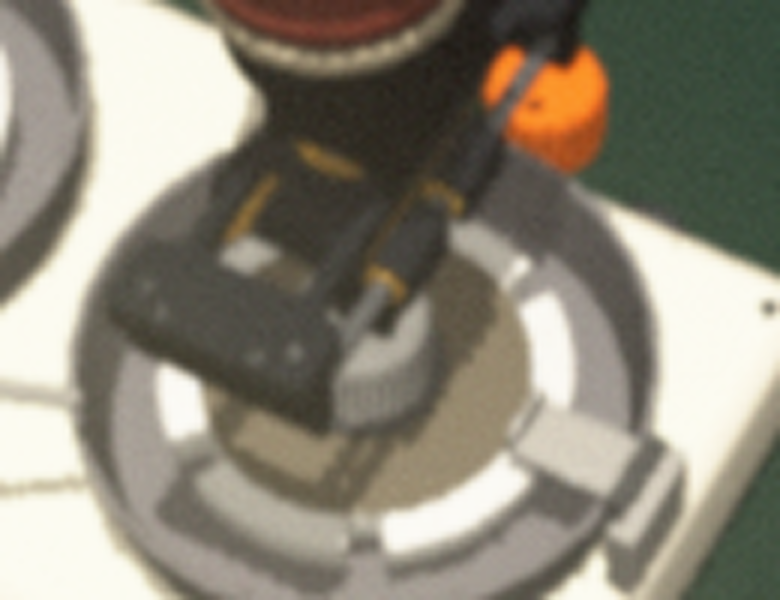

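View pics/s12_top.png

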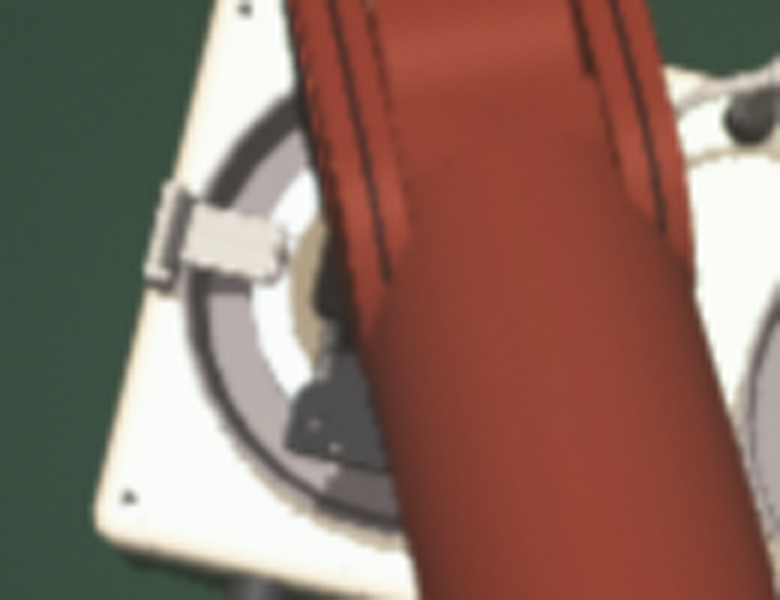

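Contact came at a reported TCP z of about 0.141 on a cap top measured at 0.156–0.159. The closed fingertips are therefore about 18 mm behind the reported TCP, not 8 mm ahead of it. The flap is clearly shut in both views. Now I centre on the axis, open, and come down around the cap by feel.

```bash
python3 -m creep '0 0 0 -10 0 0 0; 0.8 2 6 -15 0 0 0; 0.8 2 6 -15 0 0 0; 0.8 2 6 -15 0 0 0; 0.8 2 6 -15 0 0 0' ;python3 -m creep '0.8 0 0 0 0 0 0; 0.8 0 0 0 0 0 0; 0.8 0 0 0 0 0 0; 0.8 0 0 0 0 0 0; 0.8 0 0 0 0 0 0' ; python3 - <<'E'
from h import *
go([.5613,-.0092,.13],-.2135)
s=r.sense();q=R.from_rotvec(s["ee_rot"]).as_matrix();p=s["tcp_pos"]
f=r.grab_frame("scene")[:,:,::-1][155:275,214:374];c=cv2.resize(f,None,fx=5,fy=5,interpolation=cv2.INTER_CUBIC)
cv2.imwrite("pics/s13.png",c)
E
```

```text
clock: 11.6
tcp_pos: [0.5609, -0.0098, 0.1551]
ee_rot: [3.12, -0.331, -0.018]
wrist_force: [-0.7, 0.1, -0.2]
width: 0.222
clock: 12.02
tcp_pos: [0.5608, -0.0097, 0.155]
ee_rot: [3.12, -0.331, -0.018]
wrist_force: [-0.7, -0.1, -0.6]
width: 0.601
tcp [ 0.5608 -0.0097  0.155 ] head -0.211 shift [ 0.6 -0.7 25. ] n 25.0 rot [0.006 0.011 0.002] q7 -0.39 F [-0.7 -0.1 -0.6] M [ 0.   -0.12 -0.04] w 0.601 t 12.02
```

View pics/s13.png

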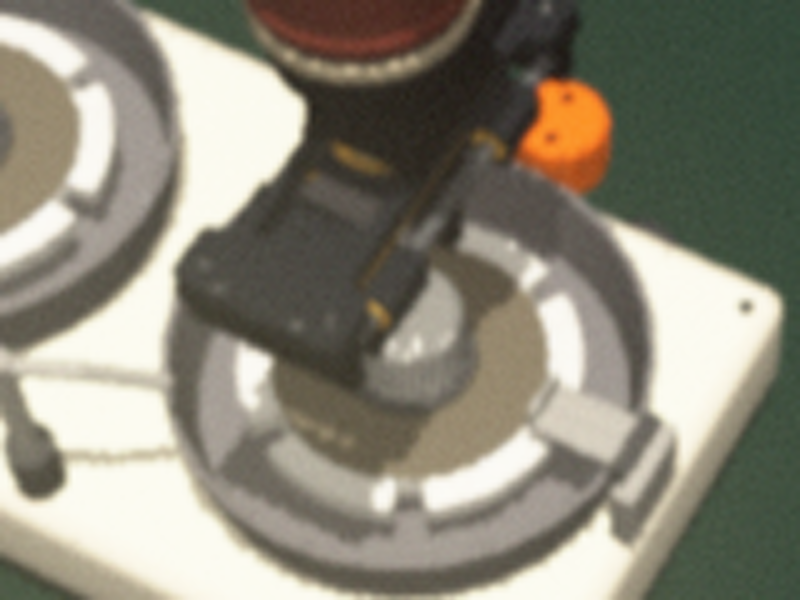

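```bash
python3 -m creep '0.8 1 -1 0 0.006 0.011 0; 0.8 1 -1 4 0.006 0.011 0; 0.8 1 -1 8 0.006 0.011 0; 0.8 1 -1 12 0.006 0.011 0; 0.8 1 -1 16 0.006 0.011 0' ;python3 -m creep '0.8 0 0 3 0 0 0; 0.8 0 0 6 0 0 0; 0.8 0 0 9 0 0 0; 0.8 0 0 12 0 0 0; 0.8 0 0 13 0 0 0'; python3 -c "
from h import *
go([.5613,-.0092,.115],-.2135)"
```

```text
clock: 12.48
tcp_pos: [0.5617, -0.0091, 0.1384]
ee_rot: [-3.124, 0.331, 0.0]
wrist_force: [-0.1, -0.2, -0.3]
width: 0.796
clock: 12.9
tcp_pos: [0.5614, -0.0091, 0.1248]
ee_rot: [-3.124, 0.331, 0.001]
wrist_force: [-0.0, -0.2, -0.9]
width: 0.8
tcp [ 0.5614 -0.0091  0.1248] head -0.211 shift [-0.1  0.2  9.8] n 9.8 rot [-0.     0.001  0.002] q7 -0.4 F [-0.  -0.2 -0.9] M [-0.01 -0.05 -0.02] w 0.8 t 12.9
```

```bash
python3 -m creep '0.8 0 0 2 0 0 0; 0.8 0 0 4 0 0 0; 0.8 0 0 6 0 0 0; 0.8 0 0 8 0 0 0; 0.8 0 0 10 0 0 0' ; python3 - <<'E'
from h import *
f=r.grab_frame("scene")[:,:,::-1][155:275,214:374];c=cv2.resize(f,None,fx=5,fy=5,interpolation=cv2.INTER_CUBIC)
cv2.imwrite("pics/s14.png",c)
E
```

```text
clock: 13.32
tcp_pos: [0.5614, -0.0091, 0.1146]
ee_rot: [-3.124, 0.331, 0.001]
wrist_force: [-0.1, 0.2, 0.2]
width: 0.801
```

View pics/s14.png

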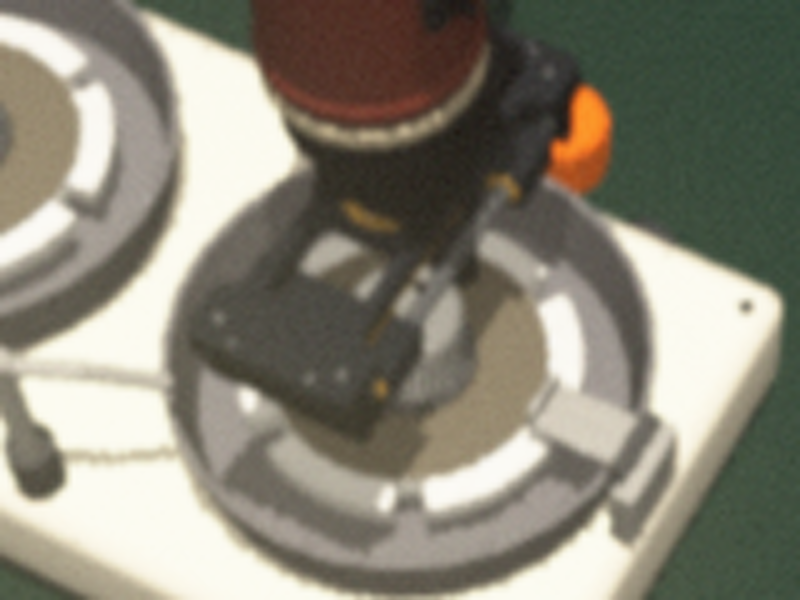

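```bash
python3 -m creep '0 0 0 0 0 0 0; 0 0 0 0 0 0 0; 0 0 0 0 0 0 0; 0 0 0 0 0 0 0; 0 0 0 0 0 0 0' ; python3 -c "
from h import *
go([.5613,-.0092,.115],-.2135)"
```

```text
clock: 13.78
tcp_pos: [0.5614, -0.0091, 0.1144]
ee_rot: [-3.124, 0.331, 0.001]
wrist_force: [1.6, -0.1, 0.3]
width: 0.571
tcp [ 0.5614 -0.0091  0.1144] head -0.211 shift [-0.1  0.1 -0.6] n 0.6 rot [-0.     0.001  0.002] q7 -0.4 F [ 1.6 -0.1  0.3] M [ 0.01 -0.16  0.  ] w 0.571 t 13.78
```

The width reads 0.571 (49.7 mm), so the cap is gripped and well centred. I try anticlockwise from above first (negative rz).

```bash
python3 -m creep '0 0 0 0 0 0 -0.04; 0 0 0 0 0 0 -0.08; 0 0 0 0 0 0 -0.12; 0 0 0 0 0 0 -0.16; 0 0 0 0 0 0 -0.2' ; python3 -c "
from h import *
go([.5613,-.0092,.115],-.2135)"
python3 -m creep '0 0 0 0 0 0 -0.04; 0 0 0 0 0 0 -0.08; 0 0 0 0 0 0 -0.12; 0 0 0 0 0 0 -0.16; 0 0 0 0 0 0 -0.2' ; python3 -c "
from h import *
go([.5613,-.0092,.115],-.2135)"
```

```text
clock: 14.2
tcp_pos: [0.5616, -0.0089, 0.1148]
ee_rot: [-3.141, 0.015, 0.0]
wrist_force: [-0.6, 0.7, 2.7]
width: 0.572
tcp [ 0.5616 -0.0089  0.1148] head -0.009 shift [-0.3  0.3 -0.2] n 0.5 rot [-0.001  0.     0.204] q7 -0.21 F [-0.6  0.7  2.7] M [ 0.14  0.09 -0.03] w 0.572 t 14.2
clock: 14.62
tcp_pos: [0.5617, -0.0086, 0.1151]
ee_rot: [-3.126, -0.302, -0.0]
wrist_force: [-1.1, 1.1, 0.8]
width: 0.573
tcp [ 0.5617 -0.0086  0.1151] head 0.193 shift [-0.5  0.5  0.1] n 0.7 rot [-0.001  0.     0.406] q7 -0.02 F [-1.1  1.1  0.8] M [ 0.12  0.03 -0.05] w 0.573 t 14.62
```

The moment stays near zero with 0.4 rad turned and the reported height creeping up, so it looks loose. I check that the wheel didn't turn with it.

```bash
python3 - <<'E'
from h import *
f=r.grab_frame("scene")[:,:,::-1][155:275,214:374];c=cv2.resize(f,None,fx=5,fy=5,interpolation=cv2.INTER_CUBIC)
cv2.imwrite("pics/s15.png",c)
E
```

```text
(no output)
```

View pics/s15.png

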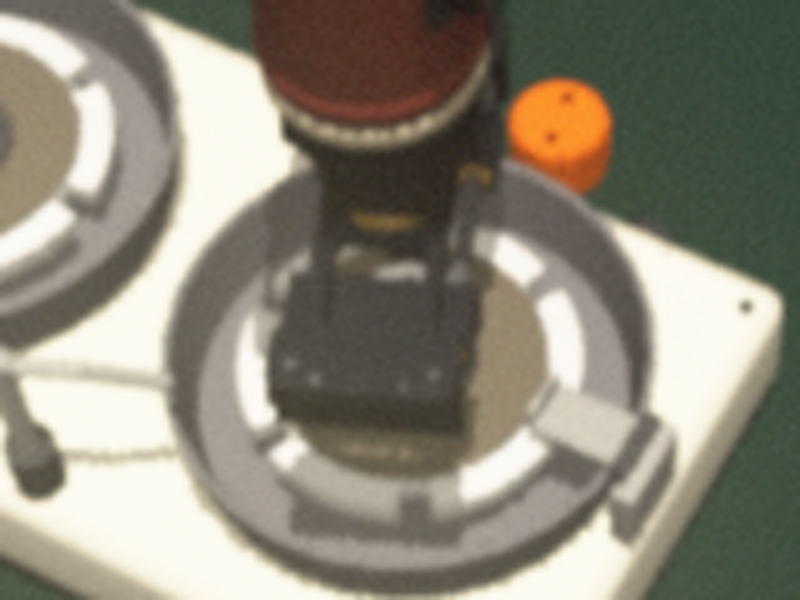

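The wheel moved only about the tab's play (notch at (552,270) to (552,280)) and the flap is shut. With so little moment the cap must be loose, so I carry on anticlockwise, rising with the thread.

```bash
python3 -m creep '0 0 0 -0.4 0 0 -0.12; 0 0 0 -0.9 0 0 -0.24; 0 0 0 -1.3 0 0 -0.36; 0 0 0 -1.8 0 0 -0.48; 0 0 0 -2.3 0 0 -0.6' ; python3 -c "
from h import *
go([.5613,-.0092,.115],-.2135)"
```

```text
clock: 15.08
tcp_pos: [0.5615, -0.0087, 0.1172]
ee_rot: [-2.893, -1.224, 0.0]
wrist_force: [-0.5, -0.3, -2.1]
width: 0.573
tcp [ 0.5615 -0.0087  0.1172] head 0.8 shift [-0.5  0.2  2.2] n 2.2 rot [-1.000e-03  0.000e+00  1.014e+00] q7 0.57 F [-0.5 -0.3 -2.1] M [ 0.11 -0.14  0.01] w 0.573 t 15.08
```

```bash
python3 -m creep '0 0 0 -0.4 0 0 -0.12; 0 0 0 -0.9 0 0 -0.24; 0 0 0 -1.3 0 0 -0.36; 0 0 0 -1.8 0 0 -0.48; 0 0 0 -2.3 0 0 -0.6' ; python3 -m creep '0 0 0 -0.4 0 0 -0.12; 0 0 0 -0.9 0 0 -0.24; 0 0 0 -1.3 0 0 -0.36; 0 0 0 -1.8 0 0 -0.48; 0 0 0 -2.3 0 0 -0.6' ; python3 - <<'E'
from h import *
go([.5613,-.0092,.115],-.2135)
f=r.grab_frame("scene")[:,:,::-1][155:275,214:374];c=cv2.resize(f,None,fx=5,fy=5,interpolation=cv2.INTER_CUBIC)
cv2.imwrite("pics/s16.png",c)
E
```

```text
clock: 15.5
tcp_pos: [0.5615, -0.0089, 0.1194]
ee_rot: [-2.397, -2.03, 0.0]
wrist_force: [0.9, -1.0, -0.8]
width: 0.57
clock: 15.92
tcp_pos: [0.5616, -0.009, 0.1216]
ee_rot: [-1.684, -2.652, -0.001]
wrist_force: [0.6, 0.5, -0.7]
width: 0.569
tcp [ 0.5616 -0.009   0.1216] head 2.01 shift [-0.  -0.3  6.6] n 6.7 rot [-1.000e-03 -0.000e+00  2.223e+00] q7 1.71 F [ 0.6  0.5 -0.7] M [ 0.23 -0.35 -0.01] w 0.569 t 15.92
```

View pics/s16.png

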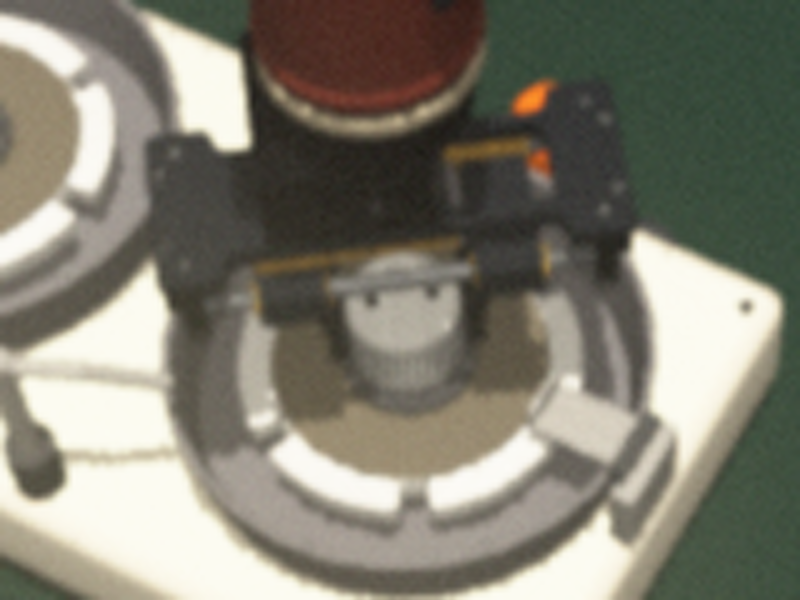

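The holes at (372,297) and (432,292) have turned with the grip, the cap has risen and the flap is shut. I turn a little more for margin, then lift gently.

```bash
python3 -m creep '0 0 0 -0.4 0 0 -0.1; 0 0 0 -0.8 0 0 -0.2; 0 0 0 -1.2 0 0 -0.3; 0 0 0 -1.6 0 0 -0.4; 0 0 0 -2 0 0 -0.5' ; python3 -m creep '0 0 0 -1 0 0 0; 0 0 0 -2 0 0 0; 0 0 0 -3 0 0 0; 0 0 0 -4 0 0 0; 0 0 0 -4 0 0 0'
```

```text
clock: 16.38
tcp_pos: [0.5616, -0.009, 0.1236]
ee_rot: [-0.961, -2.99, -0.001]
wrist_force: [0.1, 0.5, -1.6]
width: 0.571
clock: 16.8
tcp_pos: [0.5616, -0.009, 0.1278]
ee_rot: [-0.964, -2.99, -0.001]
wrist_force: [0.7, 0.5, -1.7]
width: 0.577
```

It's free: the vertical force is just the cap's weight. Now I lift to about 85 mm above its seat.

```bash
python3 -m creep '0 0 0 -6 0 0 0; 0 0 0 -14 0 0 0; 0 0 0 -22 0 0 0; 0 0 0 -30 0 0 0; 0 0 0 -38 0 0 0' ; python3 -m creep '0 0 0 -10 0 0 0; 0 0 0 -20 0 0 0; 0 0 0 -30 0 0 0; 0 0 0 -35 0 0 0; 0 0 0 -35 0 0 0' ; python3 - <<'E'
from h import *
go([.5613,-.0092,.2],-.2135)
f=r.grab_frame("scene")[:,:,::-1]
cv2.imwrite("pics/s17.png",cv2.resize(f[125:275,174:374],None,fx=4,fy=4,interpolation=cv2.INTER_CUBIC))
t=r.grab_frame("top")[:,:,::-1];cv2.imwrite("pics/s17t.png",t)
for l in ("cap","lock_lip"):
    for d in r.recognise("scene",l): print(l,d["p"],np.round(d["xyz"],4))
E
```

```text
clock: 17.22
tcp_pos: [0.5618, -0.0091, 0.1671]
ee_rot: [0.965, 2.989, 0.0]
wrist_force: [-0.6, -0.6, -2.1]
width: 0.572
clock: 17.63
tcp_pos: [0.5625, -0.009, 0.2036]
ee_rot: [0.964, 2.988, 0.001]
wrist_force: [0.1, -0.2, -1.4]
width: 0.568
tcp [ 0.5625 -0.009   0.2036] head 2.517 shift [ 0.8 -0.8  3.6] n 3.8 rot [ 3.000e-03 -1.000e-03  2.731e+00] q7 2.24 F [ 0.1 -0.2 -1.4] M [ 0.15 -0.07 -0.05] w 0.568 t 17.63
cap 0.96 [ 0.765  -0.0016  0.037 ]
cap 0.95 [ 0.5717 -0.0034  0.2467]
cap 0.79 [0.3648 0.0069 0.0392]
cap 0.66 [ 0.5177 -0.2457  0.1625]
cap 0.57 [0.5815 0.0831 0.1365]
lock_lip 0.53 [0.5857 0.0829 0.1356]
```

View pics/s17.png

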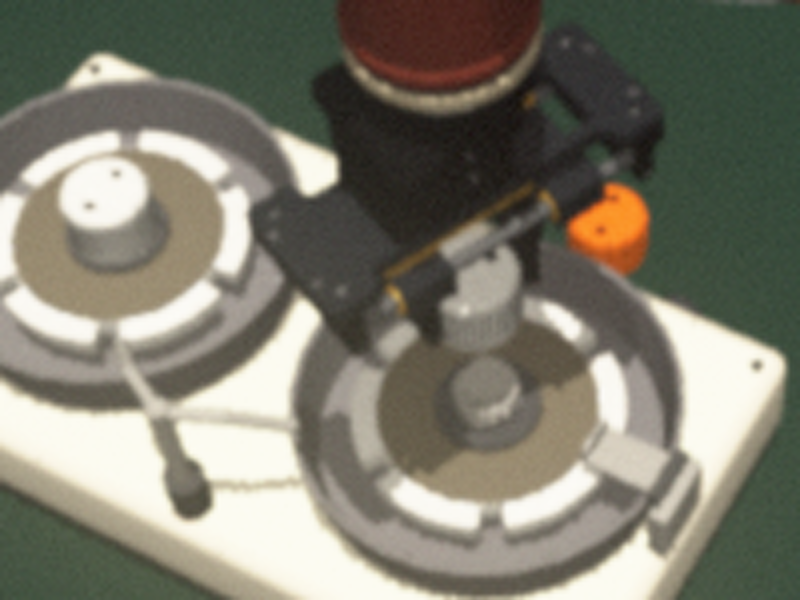

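View pics/s17t.png

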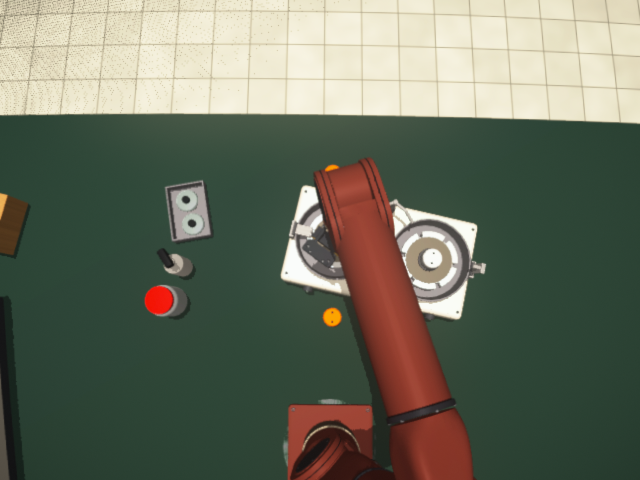

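The cap is in the gripper at crop (480,290) above the bare stud at (485,390). The flap is shut at (630,455), and the right cap, right flap, tray, jar and spray bottle look untouched. I let it settle and hand in.

```bash
python3 -m creep '0 0 0 0 0 0 0; 0 0 0 0 0 0 0; 0 0 0 0 0 0 0; 0 0 0 0 0 0 0; 0 0 0 0 0 0 0' && python3 -c "
from h import *
print(r.hand_in())"
```

```text
clock: 18.25
tcp_pos: [0.5614, -0.0092, 0.2014]
ee_rot: [-0.964, -2.989, -0.0]
wrist_force: [-0.4, 0.3, -1.8]
width: 0.573
the job is handed in; nothing more can be done
None
```

The cap is off the left-hand spindle and held in the gripper over its own axis, about 87 mm above where it sat. The lock flap is shut. I handed the job in at 18.3 s.

- **Thread:** I tried anticlockwise from above first. The cap came loose that way with almost no resisting moment, so it is an ordinary thread and I did not try clockwise. I turned it about 2.7 rad while rising with the thread, then lifted it.
- **Last checks:**
  - The gripper opening is 0.573, which is the 50 mm cap, and the downward force of 1.4–2.1 N is roughly the cap's weight.
  - The scene picture shows the bare stud under the cap. The flap is level with its tab over the notch, and the wheel moved only about the tab's play.
  - The right-hand spindle, tray, jar and spray bottle looked unmoved.
- **What disagreed:**
  - By touching the cap top I found the closed fingertips about 18 mm behind the reported tool point, not 8 mm ahead as stated.
  - Because of this, my first push passed over the flap without touching it; the second push, lower, shut it.

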